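# Slide the flask tray home in its rack

### The arm

A 6-joint arm with a two-finger parallel gripper is mounted at the origin on the work surface. World frame = base frame: x ahead of the robot, y to its left, z up, the work surface at z = 0. Lengths are in m, angles in rad, forces in N, time in s.
With the tool pointing down it reaches from about 0.25 to 0.725 m from the base axis. Payload 4 kg.
Tool frame: the origin (TCP) lies between the finger pads; the fingertips stand 17 mm ahead of it and the grasp point (between the pads) lies 2 mm behind it; z points along the fingers, x is the direction in which the jaws open and shut, and the axes are right-handed (so a half turn about z gives the same grasp; the last joint's range is limited). The gripper opens to 85 mm and grips with 20 to 120 N. Pads are 22 mm wide; open, the fingers measure 114 mm over their backs; the gripper's body (76 mm by 85 mm) begins 54 mm behind the grasp point. The pads swing forward as they close: fully open they stand 13 mm farther back than shut.
Start: joints at [-1.149, 0.241, 0.005, 1.335, 0, 1.571], TCP at [0.205, -0.456, 0.248] pointing down, gripper open.
Joint ranges: [-2.72, 2.72], [-1.05, 1.87], [-1.09, 1.28], [-1.99, 2.15], [-1.42, 1.44], [-3.14, 3.14]. Speed limits (rad/s): [2.79, 2.79, 3.14, 3.14, 3.14, 3.14].

### API

Orientations are given as a unit quaternion [x, y, z, w].
In Python, from workcell import telemetry, cams, workorder gives the robot as it stands. The module is installed in compiled form; this text tells all that it offers.
- The arm moves only by the tool apply_moves, never from a script. Its argument "moves" is a list that holds one entry, the list of rows, each a list of 4 numbers: the shift along the tool's x, y, z in mm, then the turn about the tool's z in degrees. A call has exactly 10 rows; each row shifts and turns the pose as measured when the row begins, along the tool's axes as they then stand; what a row does not reach is not made up. A row lasts 1/10 s, in which the tool goes at most 50 mm and 8.59 degrees, less where a joint would pass 70% of its speed; a pose out of reach is approached as far as the arm can. A call with a gripper value outside its range is refused whole. "hand" is the gripper's target within -1 to 1 (fully open at 1, half-way at 0, shut at -1), set as the call begins (left out, the last holds). The fingers move at their own pace and stop on an object; the grip force is fixed at half the most. Time passes only in rows, so rows that do not move let the fingers close, or fill a call up. It gives the time, the measured TCP pose, the force and the opening at its end, in the units of the state.
- telemetry.get_obs(): the state, without advancing time (a new reading comes with each control period).
- cams.camera(name): name is "side" or "top" or "wrist"; returns a dict with "color" (480x640x3 uint8, red, green, blue), "fovy" (degrees; the focal length in pixels is half the picture's height over the tangent of half this angle, whatever the lens; pixels are square), "cx", "cy" (the principal point, pixels), "camera_from_world" (4x4, takes a point from world to camera coordinates). Camera axes: x right, y down, z forward; pixel columns grow to the right and rows downward; lengths in m; the calibration is good to about 2 mm. A picture is of the moment at which its call begins. There is no depth.
- workorder.job_done(): hands the job in, once; it reports no verdict.
The state is a dict: "clock": time; "joint_pos": joint angles; "joint_vel": joint speeds; "tau": joint torques, N m; "eef_pos": TCP position; "tool_rot": TCP orientation; "ft_force": force on the tool from outside, world axes, zero at the start; "ft_torque": the same for the moment, N m; "grip_width": finger opening in m.
Only numpy, scipy, OpenCV 4.12 (cv2) and the standard library are available. Lean on these libraries where they do the work, as an engineer would, in place of code of your own. Each camera call takes 0.05 s, during which the arm holds its last target. There are 200 camera calls.

### The job

Push the white flask tray along the rails of its rack with your fingertips until you feel it drop into the locating notches, so that it lies flat and fully down on the rails. Slide it gently, without ever lifting it: its two flasks must stay standing in their collars untouched, and the beaker, jar and wash bottle beside the rack stay where they are. Finish clear of everything.

Things in the scene. Friction and masses are not known exactly. Their poses are not given: they have to be found in the camera images.
- rack: Fixed steel rack. Two rails along its y at x = -85 and +85 mm, 14 wide, y = -240 to +130, tops 50 mm above the bench. Side guides outside them: inner faces x = +-103, tops 72 high. Between the rails it is open from above (two low cross-bars, tops 16 high, at y = -190 and +90). Turned up to 0.3 rad; +y is roughly the robot's left. Origin: on the bench, under the middle of the notches; z up.
- home (a point): Point at rail-top height (50 mm above the bench) midway between the four notches: the tray's origin belongs here when home. Axes as the rack's. Each rail has two notches cut in its top, 24 mm long and 10 mm deep, centred 80 mm before and 80 mm past this point along y.
- board: White plastic tray, loose, 0.2 to 0.4 kg: plate 200 (x) by 220 (y) by 10 mm. Origin: centre of the plate's underside; axes as the rack's. Four keys below it (16 mm long in y, 8 deep, at x = +-85, y = +-80) ride on the rail tops. It starts 50 to 120 mm short of home, towards -y, underside 58 mm above the bench, and must go to +y. Home: underside 50 mm above the bench, 4 mm of play along y, 3 in x.
- lip (a point): Middle of the outer (-y) face of the tray's upright push lip, 110 mm from the tray's origin along -y, 25 mm above the plate's underside. Lip 160 mm wide (x), 8 thick, top 40 mm above the underside, flush with the plate's end. Sliding takes about 2 to 7 N; pushed too fast the tray can skip the notches; once dropped in, the notch walls stop it rigidly. Axes as the tray's.
- flask_a: Loose empty stoppered glass flask, 50 g, 172 mm tall, bulb 60 mm across, neck 15 mm. Stands on the plate in a collar (68 mm across, 12 high) at the tray's x = -50, y = +55 mm. Origin: centre of its base. Do not touch.
- flask_b: Same flask in the same kind of collar at the tray's x = +50, y = +55 mm. Origin: centre of its base. Do not touch.
- beaker: Loose glass beaker, 64 mm across, 85 mm tall, on the bench by the rack's +x side. Origin: centre of its base. Leave alone.
- jar: Loose amber jar with a black cap, 56 mm across, 75 mm tall, on the bench by the rack's +x side. Origin: centre of its base. Leave alone.
- washbottle: Loose white bottle, 60 mm across, 150 mm tall, on the bench beyond the rack's +y end. Origin: centre of its base. Leave alone.

How it is judged:
By the outcome, as a careful person would: the job done as asked, in the order asked, and still so for the second after the job is handed in, with the robot touching nothing.
It also fails if it takes over 42 s, if anything falls off the work surface, if the arm or the gripper's body presses on something with over 40 N, if the wrist force passes 120 N, or if a joint passes its speed limit or range.

## Working session

There is one attempt and no reset: what is moved stays moved. The work goes in short steps, Python scripts to look and compute and a tool call to move; the robot and the scene stay as the last step left them, time stands still between calls to the robot, and variables do not carry over. Pictures are saved under pics/ and viewed, about 8 in all and at most 12, crops included, and the job is handed in when it is done.

Besides the shell and the picture viewer there is one more tool, called after ">>>" as name(argument=value, ...), one argument or row to a line, values as JSON. apply_moves: Moves the arm, as the interface text tells. Its arguments: {"type":"object","properties":{"moves":{"type":"array"},"hand":{"type":"number"}},"required":["moves"]}

```bash
mkdir -p pics; cat > h.py <<'E'
import numpy as np, cv2
from workcell import telemetry, cams, workorder
def snap(n,f):
    c=cams.camera(n); cv2.imwrite(f'pics/{f}.png',c['color'][:,:,::-1])
    np.savez(f'pics/{f}.npz',T=c['camera_from_world'],p=[c['fovy'],c['cx'],c['cy']]); return c
def load(f):
    d=np.load(f'pics/{f}.npz'); return d['T'],d['p']
def at_z(f,uv,z):
    T,p=load(f); fl=240/np.tan(np.radians(p[0])/2)
    R,t=T[:3,:3],T[:3,3]; o=-R.T@t; d=R.T@np.array([(uv[0]-p[1])/fl,(uv[1]-p[2])/fl,1])
    return o+d*(z-o[2])/d[2]
def proj(f,P):
    T,p=load(f); fl=240/np.tan(np.radians(p[0])/2); P=np.atleast_2d(P)
    q=P@T[:3,:3].T+T[:3,3]; return np.c_[q[:,0]/q[:,2]*fl+p[1],q[:,1]/q[:,2]*fl+p[2]]
E
python3 - <<'E'
from h import *
for n in ('top','side'):
    c=snap(n,n+'0'); print(n,c['fovy'],c['cx'],c['cy'],np.round(c['camera_from_world'],3))
o=telemetry.get_obs(); print(o)
E
```

```text
top 42.814782786142025 310.91141459251816 236.90725162947933 [[ 0.019 -1.    -0.024  0.094]
 [-0.991 -0.016 -0.135  0.62 ]
 [ 0.134  0.026 -0.991  0.904]
 [ 0.     0.     0.     1.   ]]
side 47.60147468664668 325.0272466462925 237.6174163596826 [[ 0.82  -0.572 -0.014 -0.43 ]
 [-0.428 -0.598 -0.677  0.389]
 [ 0.379  0.562 -0.735  0.765]
 [ 0.     0.     0.     1.   ]]
{'clock': 0.1, 'joint_pos': array([-1.14898290e+00,  2.41376189e-01,  3.85790617e-03,  1.33519435e+00,
        1.07539883e-05,  1.57083872e+00]), 'joint_vel': array([-0.00022909, -0.00179225,  0.00383839, -0.00158618, -0.00047812,
        0.00046557]), 'tau': array([ 4.00259396e-04, -3.73137510e+01,  2.53010380e+01,  1.08685030e-02,
        3.68629424e-05,  1.45772844e-05]), 'eef_pos': array([ 0.20449289, -0.45568757,  0.24748229]), 'tool_rot': array([ 8.39456853e-01, -5.43425499e-01, -8.01427841e-04, -5.25164204e-04]), 'ft_force': array([-0.4603629 , -0.10163747, -0.44893182]), 'ft_torque': array([0.022124  , 0.01092211, 0.02677612]), 'grip_width': 0.08526370804512003}
```

View pics/top0.png

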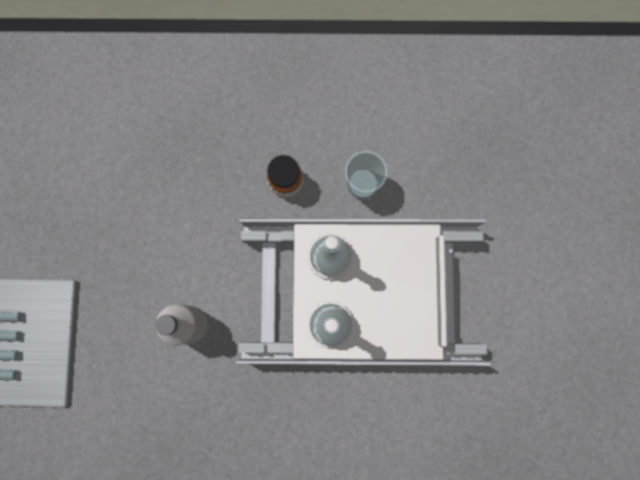

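View pics/side0.png

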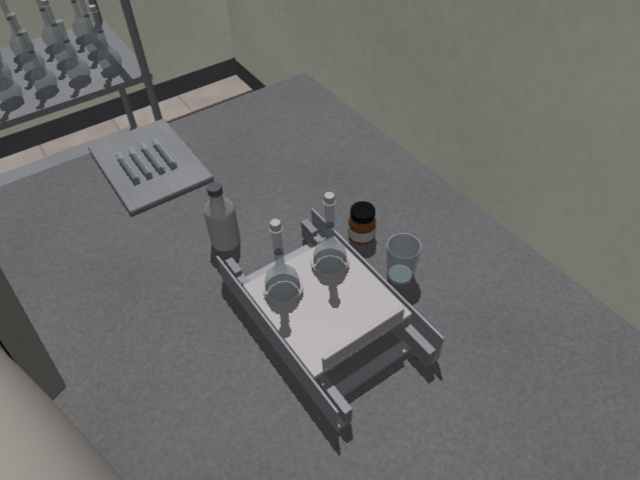

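Top view: tray (white) spans about u 293–447, v 222–360. The lip is at u≈445, the rails run u≈238–488, and the jar (285,175), beaker (365,175) and wash bottle (180,325) stand beside it. I'll enlarge it to read corners.

```bash
python3 - <<'E'
import cv2
i=cv2.imread('pics/top0.png')[205:380,225:505]
cv2.imwrite('pics/c1.png',cv2.resize(i,None,fx=2.8,fy=2.8,interpolation=cv2.INTER_CUBIC))
E
```

```text
(no output)
```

View pics/c1.png

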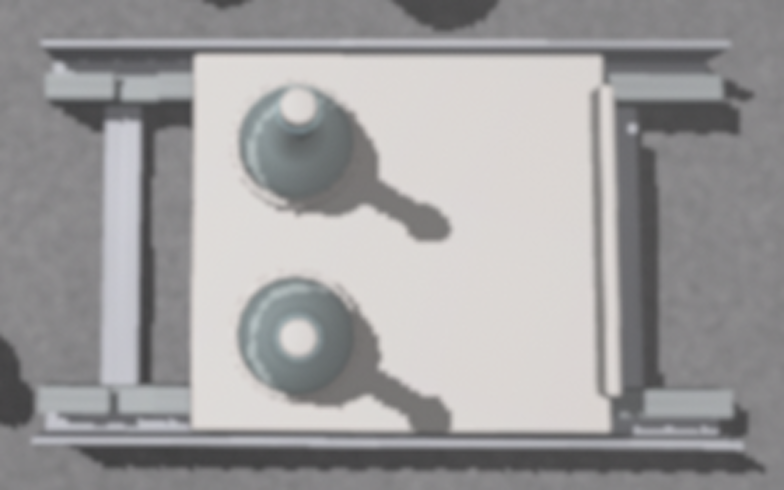

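The crop shows the rail tops' ends at (45,87), (723,87), (38,400) and (733,404). The plate corners are at (193,54), (602,54), (611,432) and (191,432), and the lip's outer top edge runs (613,85)–(622,393). The +y notch begins at about u=116.

```bash
python3 - <<'E'
from h import *
from scipy.optimize import least_squares
g=lambda c:(225+c[0]/2.8-.3,205+c[1]/2.8-.3)
def fit(cs,loc,z):
    W=np.array([at_z('top0',g(c),zz)[:2] for c,zz in zip(cs,z)]); L=np.array(loc)/1e3
    f=lambda p:(np.c_[np.cos(p[2])*L[:,0]-np.sin(p[2])*L[:,1]+p[0],np.sin(p[2])*L[:,0]+np.cos(p[2])*L[:,1]+p[1]]-W).ravel()
    r=least_squares(f,[.4,0,0]); print(np.round(r.x,4),np.round(r.fun.reshape(-1,2)*1e3,1).tolist()); return r.x
a=fit([(45,87),(723,87),(38,400),(733,404)],[(85,130),(85,-240),(-85,130),(-85,-240)],[.05]*4)
b=fit([(193,54),(602,54),(611,432),(191,432),(613,85),(622,393)],[(100,110),(100,-110),(-100,-110),(-100,110),(80,-110),(-80,-110)],[.068]*4+[.098]*2)
c,s=np.cos(a[2]),np.sin(a[2]);R=np.array([[c,-s],[s,c]])
print('tray in rack',R.T@(b[:2]-a[:2]))
print('lip',b[:2]+R@[0,-.11], 'notch edge', R.T@(at_z('top0',g((117,87)),.05)[:2]-a[:2]),R.T@(at_z('top0',g((112,400)),.05)[:2]-a[:2]))
o=telemetry.get_obs()
from scipy.spatial.transform import Rotation as Ro
print(Ro.from_quat(o['tool_rot']).as_matrix().round(3))
E
```

```text
[0.535  0.0814 0.0148] [[0.3, -0.0], [-0.1, 0.4], [-0.1, -0.4], [-0.1, 0.1]]
[0.5364 0.0193 0.0176] [[-0.1, 0.4], [0.4, 0.1], [-0.3, -0.6], [0.3, 0.5], [1.3, -0.3], [-1.6, -0.1]]
tray in rack [ 0.0004881  -0.06207234]
lip [ 0.5380376  -0.09064968] notch edge [0.08473251 0.09036903] [-0.0846448   0.09064898]
[[ 0.409 -0.912 -0.001]
 [-0.912 -0.409  0.002]
 [-0.002 -0.    -1.   ]]
```

>>> apply_moves(
  moves=[
    [[0, 0, 0, -8.4], [0, 0, 0, -8.4], [0, 0, 0, -8.4], [0, 0, 0, -8.4], [0, 0, 0, -8.4], [0, 0, 0, -8.4], [0, 0, 0, -8.4], [0, 0, 0, -8], [0, 0, 0, 0], [0, 0, 0, 0]],
  ],
  hand=1,
)

```text
clock: 1.1
eef_pos: [0.203, -0.4524, 0.2421]
tool_rot: [1.0, 0.023, -0.003, -0.007]
ft_force: [-0.1, 0.0, -0.1]
grip_width: 0.0853
```

```bash
cat > st.py <<'E'
from h import *
from scipy.spatial.transform import Rotation as Ro
o=telemetry.get_obs(); M=Ro.from_quat(o['tool_rot']).as_matrix(); p=o['eef_pos']
print(o['clock'],p.round(4),'yaw',np.degrees(np.arctan2(M[1,0],M[0,0])),M[:,2].round(3),o['ft_force'].round(2))
import sys
if len(sys.argv)>3: print('tool shift mm',(M.T@(np.array(sys.argv[1:4],float)-p)*1e3).round(1))
E
python3 st.py .539 -.155 .247
```

```text
1.1 [ 0.203  -0.4524  0.2421] yaw 2.678126498452604 [-0.006  0.013 -1.   ] [-0.08  0.05 -0.09]
tool shift mm [ 349.5 -281.4   -3. ]
```

>>> apply_moves(
  moves=[
    [[35, -28, 0, 0.4], [35, -28, 0, 0.4], [35, -28, 0, 0.4], [35, -28, 0, 0.3], [35, -28, 0, 0.3], [35, -28, 0, 0], [35, -28, 0, 0], [35, -28, 0, 0], [35, -28, 0, 0], [34, -28, 0, 0]],
  ],
)

```text
clock: 2.1
eef_pos: [0.5586, -0.1646, 0.2421]
tool_rot: [1.0, -0.014, -0.003, -0.006]
ft_force: [0.8, -0.3, 0.7]
grip_width: 0.0859
```

```bash
python3 st.py .539 -.150 .072
```

```text
2.1 [ 0.5586 -0.1646  0.2421] yaw -1.5999279818720673 [-0.007  0.011 -1.   ] [ 0.8  -0.26  0.73]
tool shift mm [-18.8 -12.2 170.3]
```

>>> apply_moves(
  moves=[
    [[-6, -4, 10, -0.5], [-6, -4, 15, -0.5], [-4, -3, 15, -0.5], [0, 0, 15, -0.5], [0, 0, 15, -0.5], [0, 0, 10, 0], [0, 0, 10, 0], [0, 0, 0, 0], [0, 0, 0, 0], [0, 0, 0, 0]],
  ],
)

```text
clock: 3.1
eef_pos: [0.5479, -0.1453, 0.1464]
tool_rot: [1.0, 0.005, -0.003, -0.006]
ft_force: [0.7, 1.0, -0.1]
grip_width: 0.0854
```

```bash
python3 st.py .539 -.150 .072
```

```text
3.1 [ 0.5479 -0.1453  0.1464] yaw 0.5690363109086547 [-0.007  0.012 -1.   ] [ 0.72  1.   -0.12]
tool shift mm [-8.4  5.6 74.4]
```

>>> apply_moves(
  moves=[
    [[-3, 2, 10, 0], [-3, 2, 12, 0], [-2, 1, 12, 0], [0, 0, 12, 0], [0, 0, 12, 0], [0, 0, 10, 0], [0, 0, 5, 0], [0, 0, 0, 0], [0, 0, 0, 0], [0, 0, 0, 0]],
  ],
)

```text
clock: 4.1
eef_pos: [0.5412, -0.1509, 0.0707]
tool_rot: [1.0, 0.004, -0.0, -0.005]
ft_force: [-0.4, 0.1, 0.5]
grip_width: 0.0855
```

```bash
python3 st.py .538 -.104 .072; python3 -c "
from h import *
i=snap('side','side1')['color'][:,:,::-1][160:440,180:520]
cv2.imwrite('pics/c2.png',cv2.resize(i,None,fx=2,fy=2,interpolation=cv2.INTER_CUBIC))"
```

```text
4.1 [ 0.5412 -0.1509  0.0707] yaw 0.49820137750800914 [-0.001  0.01  -1.   ] [-0.37  0.12  0.48]
tool shift mm [ -2.8 -46.9  -0.8]
```

View pics/c2.png

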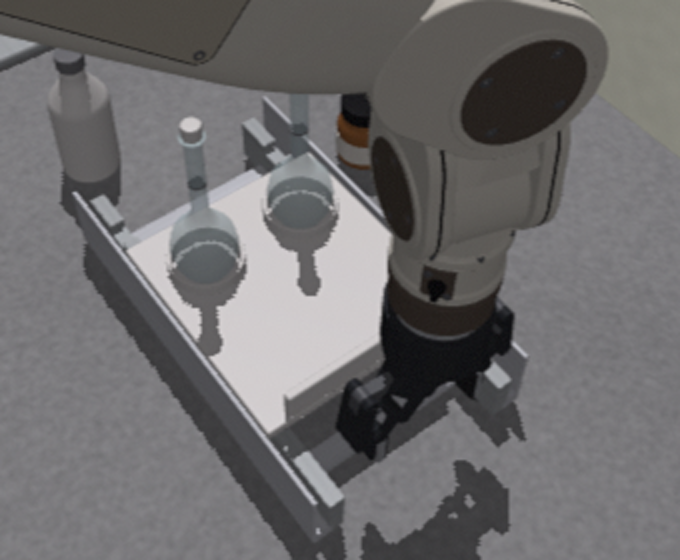

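The open fingers stand behind the lip, between the rails and clear of everything. The lip is at crop (290–380, 340–415) and the finger at (360,415). Now I'll advance, then creep to contact.

>>> apply_moves(
  moves=[
    [[-1, -6, 0, -0.2], [-1, -6, 0, -0.2], [-1, -6, 0, 0], [0, -5, 0, 0], [0, -4, 0, 0], [0, -3, 0, 0], [0, -2, 0, 0], [0, -2, 0, 0], [0, -2, 0, 0], [0, -2, 0, 0]],
  ],
)

```text
clock: 5.15
eef_pos: [0.5385, -0.1094, 0.0729]
tool_rot: [1.0, 0.009, 0.002, -0.005]
ft_force: [0.3, -0.3, -0.2]
grip_width: 0.0853
```

```bash
python3 st.py .538 -.104 .072
```

```text
5.15 [ 0.5385 -0.1094  0.0729] yaw 0.9771259400970143 [ 0.003  0.01  -1.   ] [ 0.31 -0.27 -0.19]
tool shift mm [-0.4 -5.4  1. ]
```

>>> apply_moves(
  moves=[
    [[0, -2, 0, 0], [0, -2, 0, 0], [0, -2, 0, 0], [0, -2, 0, 0], [0, -2, 0, 0], [0, -2, 0, 0], [0, -2, 0, 0], [0, -2, 0, 0], [0, -2, 0, 0], [0, -2, 0, 0]],
  ],
)

```text
clock: 6.15
eef_pos: [0.5382, -0.0898, 0.0729]
tool_rot: [1.0, 0.008, 0.001, -0.003]
ft_force: [0.4, -1.6, -1.5]
grip_width: 0.0852
```

```bash
python3 st.py .538 -.040 .072
```

```text
6.15 [ 0.5382 -0.0898  0.0729] yaw 0.8591930565579143 [ 0.003  0.006 -1.   ] [ 0.4  -1.59 -1.49]
tool shift mm [  0.6 -49.8   1.2]
```

>>> apply_moves(
  moves=[
    [[0, -2, 0, 0], [0, -2, 0, 0], [0, -2, 0, 0], [0, -2, 0, 0], [0, -2, 0, 0], [0, -2, 0, 0], [0, -2, 0, 0], [0, -2, 0, 0], [0, -2, 0, 0], [0, -2, 0, 0]],
  ],
)

```text
clock: 7.15
eef_pos: [0.5377, -0.0678, 0.073]
tool_rot: [1.0, 0.008, 0.001, -0.003]
ft_force: [0.4, -1.4, -1.1]
grip_width: 0.0852
```

```bash
python3 st.py .538 -.040 .072; python3 -c "
from h import *
i=snap('top','top2')['color'][:,:,::-1][205:380,225:505]
cv2.imwrite('pics/c3.png',cv2.resize(i,None,fx=2.8,fy=2.8,interpolation=cv2.INTER_CUBIC))"
```

```text
7.15 [ 0.5377 -0.0678  0.073 ] yaw 0.8713489866522727 [ 0.003  0.006 -1.   ] [ 0.37 -1.36 -1.07]
tool shift mm [  0.7 -27.8   1.1]
```

View pics/c3.png

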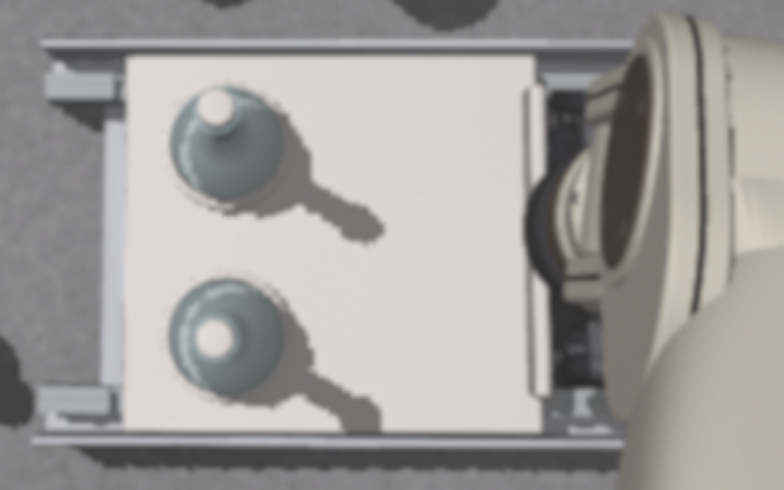

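The tray is moving straight: its front edge went from crop u=192 to 125, about 36 mm. The flasks are standing. About 26 mm remain, and the drop is expected with the TCP near y = −0.046 to −0.038.

>>> apply_moves(
  moves=[
    [[0, -2, 0, 0], [0, -2, 0, 0], [0, -2, 0, 0], [0, -2, 0, 0], [0, -2, 0, 0], [0, -2, 0, 0], [0, -1.5, 0, 0], [0, -1, 0, 0], [0, -1, 0, 0], [0, -1, 0, 0]],
  ],
)

```text
clock: 8.2
eef_pos: [0.5372, -0.0495, 0.073]
tool_rot: [1.0, 0.008, 0.001, -0.003]
ft_force: [-0.1, -1.4, -1.0]
grip_width: 0.0854
```

```bash
python3 st.py .538 -.042 .072
```

```text
8.2 [ 0.5372 -0.0495  0.073 ] yaw 0.8930735094960938 [ 0.002  0.007 -1.   ] [-0.11 -1.38 -0.98]
tool shift mm [ 0.9 -7.5  1. ]
```

>>> apply_moves(
  moves=[
    [[0, -1, 0, 0], [0, -1, 0, 0], [0, -1, 0, 0], [0, -1, 0, 0], [0, -1, 0, 0], [0, 0, 0, 0], [0, 0, 0, 0], [0, 0, 0, 0], [0, 0, 0, 0], [0, 0, 0, 0]],
  ],
)

```text
clock: 9.2
eef_pos: [0.5371, -0.0438, 0.073]
tool_rot: [1.0, 0.008, 0.001, -0.004]
ft_force: [-0.3, -1.2, -0.6]
grip_width: 0.0851
```

```bash
python3 st.py .538 -.042 .072;  python3 -c "
from h import *
a=snap('top','top3')['color'][:,:,::-1][205:380,225:505]
b=snap('side','side3')['color'][:,:,::-1][160:440,180:520]
a=cv2.resize(a,(480,300),interpolation=3); b=cv2.resize(b,(364,300),interpolation=3)
cv2.imwrite('pics/c4.png',cv2.resize(snap('side','side4')['color'][:,:,::-1][180:400,180:480],None,fx=2.6,fy=2.6,interpolation=3))"
```

```text
9.2 [ 0.5371 -0.0438  0.073 ] yaw 0.8971520368191447 [ 0.002  0.007 -1.   ] [-0.35 -1.25 -0.55]
tool shift mm [ 0.9 -1.8  1. ]
```

View pics/c4.png

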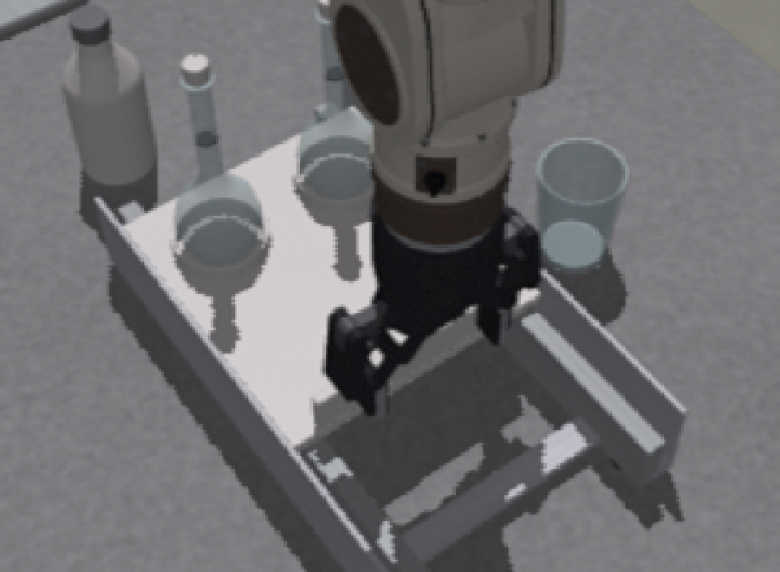

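```bash
python3 - <<'E'
from h import *
a=.0155;R=np.array([[np.cos(a),-np.sin(a)],[np.sin(a),np.cos(a)]]);r0=np.array([.535,.0814])
T=lambda x,y,z:np.r_[r0+R@[x/1e3,y/1e3],z/1e3]
# validate on initial, then candidates
for f,dy,z,o,s in (('side4',-4,58,(180,180),2.6),('side4',-4,50,(180,180),2.6),('side4',0,50,(180,180),2.6)):
    print(dy,z,((proj(f,[T(-80,dy-110,z+40),T(-100,dy-110,z+10),T(-100,dy+110,z+10),T(100,dy-110,z+10)])-o)*s).round(0).tolist())
for dy,z in((-4,58),(-4,50),(0,50)):
    print('top',((proj('top3',[T(100,dy+110,z+10),T(-100,dy+110,z+10)])-[225,205])*2.8).round(0).tolist())
im=cv2.imread('pics/top3.png')[205:380,225:505]
cv2.imwrite('pics/c5.png',cv2.resize(im,None,fx=2.8,fy=2.8,interpolation=3))
E
```

```text
-4 58 [[315.0, 395.0], [290.0, 439.0], [116.0, 216.0], [542.0, 283.0]]
-4 50 [[316.0, 403.0], [291.0, 446.0], [118.0, 223.0], [541.0, 291.0]]
0 50 [[312.0, 398.0], [287.0, 441.0], [115.0, 220.0], [537.0, 287.0]]
top [[84.0, 54.0], [78.0, 430.0]]
top [[86.0, 56.0], [80.0, 429.0]]
top [[79.0, 56.0], [73.0, 429.0]]
```

View pics/c5.png

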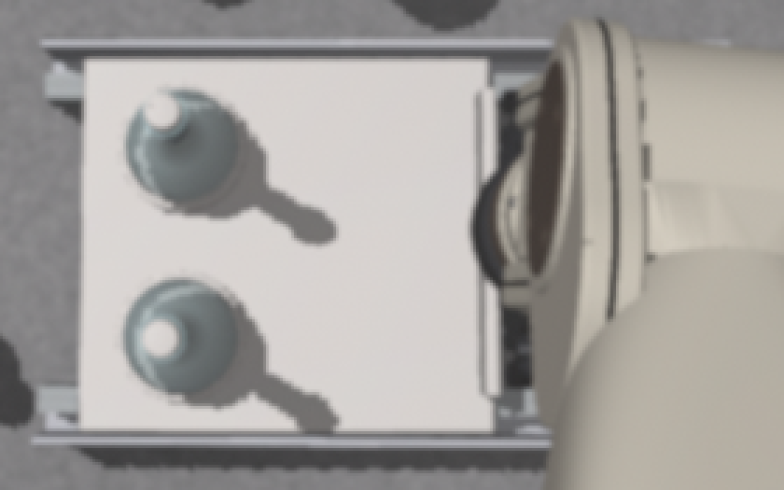

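The front edge at crop u≈84/79 and the narrowed plate (v 57–430, was 54–432) fit a dropped tray at about −3.5 mm. The lip corner in the side view, (314,402), agrees (predicted (316,403)). I'll nudge it 3 mm more to sit mid-notch, then back off.

>>> apply_moves(
  moves=[
    [[0, -1, 0, 0], [0, -1, 0, 0], [0, -1, 0, 0], [0, 0, 0, 0], [0, 0, 0, 0], [0, 1, 0, 0], [0, 2, 0, 0], [0, 3, 0, 0], [0, 5, 0, 0], [0, 5, 0, 0]],
  ],
)

```text
clock: 10.35
eef_pos: [0.5376, -0.0561, 0.0732]
tool_rot: [1.0, 0.009, 0.001, -0.005]
ft_force: [-0.1, 0.0, 0.0]
grip_width: 0.0854
```

```bash
python3 st.py
```

```text
10.35 [ 0.5376 -0.0561  0.0732] yaw 1.0063400844745058 [ 0.003  0.009 -1.   ] [-0.15  0.    0.02]
```

>>> apply_moves(
  moves=[
    [[0, 8, 0, 0], [0, 8, 0, 0], [0, 8, 0, 0], [0, 8, 0, 0], [0, 4, 0, 0], [0, 0, -10, 0], [0, 0, -25, 0], [0, 0, -30, 0], [0, 0, -30, 0], [0, 0, -30, 0]],
  ],
)

```text
clock: 11.35
eef_pos: [0.5341, -0.0976, 0.199]
tool_rot: [1.0, 0.007, -0.004, -0.006]
ft_force: [0.1, 0.4, 0.4]
grip_width: 0.0855
```

>>> apply_moves(
  moves=[
    [[0, 15, -20, 0], [0, 30, -10, 0], [0, 35, 0, 0], [0, 35, 0, 0], [0, 35, 0, 0], [0, 35, 0, 0], [0, 35, 0, 0], [0, 20, 0, 0], [0, 0, 0, 0], [0, 0, 0, 0]],
  ],
)

```text
clock: 12.35
eef_pos: [0.5429, -0.3442, 0.244]
tool_rot: [1.0, 0.011, 0.006, -0.004]
ft_force: [0.0, 0.1, -0.3]
grip_width: 0.085
```

```bash
python3 st.py; python3 - <<'E'
from h import *
a=snap('top','top5')['color'][:,:,::-1][205:380,225:505]
b=snap('side','side5')['color'][:,:,::-1][180:400,180:480]
cv2.imwrite('pics/c6.png',cv2.resize(a,None,fx=2.8,fy=2.8,interpolation=3))
cv2.imwrite('pics/c7.png',cv2.resize(b,None,fx=2.6,fy=2.6,interpolation=3))
E
```

```text
12.35 [ 0.5429 -0.3442  0.244 ] yaw 1.2866104388378214 [ 0.012  0.008 -1.   ] [ 0.03  0.05 -0.3 ]
```

View pics/c6.png

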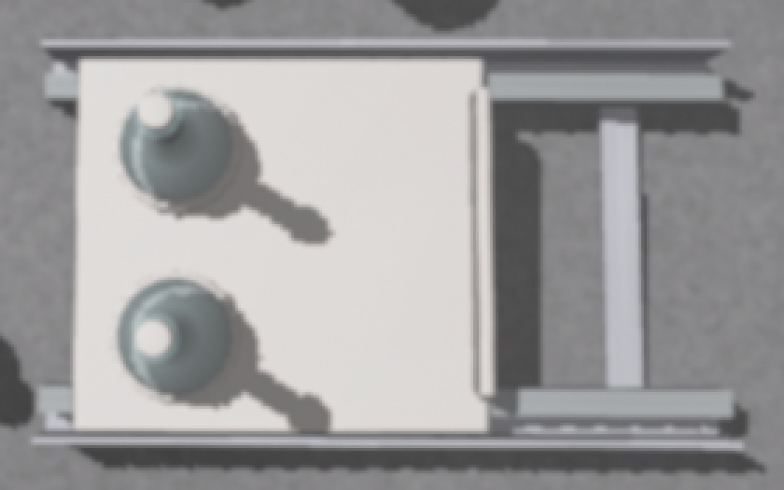

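View pics/c7.png

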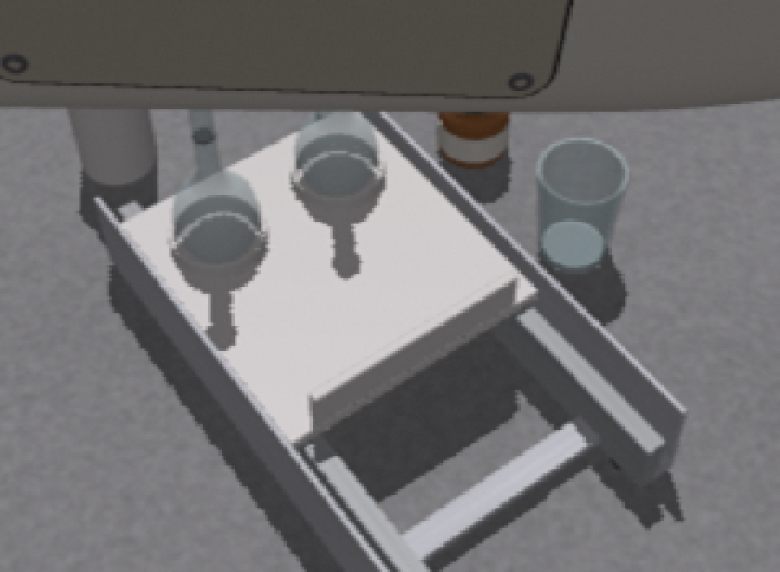

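The tray's front edge is now at crop u=79/74 and v 58–430. Predicted for home and fully down: 79/73 and 56–429. In the side view the lip corner is at (312,398) and the right corner at (537,289). Predictions were (312,398) and (537,287) for fully down, and about 8 px higher if the tray were still up. The flasks stand and the neighbours haven't moved.

```bash
python3 -c "
from h import *
print(workorder.job_done())"
```

```text
the job is handed in; nothing more can be done
None
```

I pushed the tray about 62 mm along the rails with both open fingertips on the lip, at about 20 mm/s and then about 10 mm/s near the notches. It dropped in, and I nudged it about 3 mm further to sit mid-notch. I then backed off, raised the arm clear and handed in at about 12.4 s of the 42 s limit.

- **Tray position:** in the last top and side pictures it is within about 1 mm of home along the rails. The plate and lip corners match a fully-down tray to 1–2 px; one that had not dropped would sit about 8 px off in the side view.
- **Drop not felt:** I got no clear jump in the force reading when it dropped. The forces I read during the push were only 1–2 N, and I did not push it against the notch wall. That it dropped rests on the pictures.
- **Flasks and neighbours:** both flasks stand in their collars and moved only with the tray. The beaker, jar and wash bottle look unmoved, though the arm hid parts of the jar, the wash bottle and the flask necks in the last side view.
- **Final force:** the wrist reads about 0 N, with the gripper about 0.24 m behind the lip and well above the bench.

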